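Press the snap lid of the sample case shut all round

ROBOT

A 6-joint arm with a two-finger parallel gripper is mounted at the origin on the work surface. World frame = base frame: x ahead of the robot, y to its left, z up, the work surface at z = 0. Lengths are in m, angles in rad, forces in N, time in s.
With the tool pointing down it reaches from about 0.25 to 0.775 m from the base axis. Payload 4 kg.
Tool frame: the origin (TCP) lies midway between the tips of the shut fingers; the grasp point (between the pads) lies 19 mm behind it; z points along the fingers, y is the line along which they close (so a half turn about z gives the same grasp; the last joint's range is limited). The gripper opens to 85 mm and grips with 20 to 120 N. Pads are 22 mm wide; open, the fingers measure 114 mm over their backs; the gripper's body (76 mm by 85 mm) begins 54 mm behind the grasp point. The pads swing forward as they close: fully open they stand 13 mm farther back than shut.
Start: joints at [1.244, 0.087, 1.371, -0, 1.684, -0.103], TCP at [0.122, 0.536, 0.231] pointing down, gripper open.
Joint ranges: [-3.1, 3.1], [-0.76, 2.03], [0.27, 2.55], [-1.08, 4.22], [0.17, 2.65], [-2.57, 2.57]. Speed limits (rad/s): [2.79, 2.79, 3.14, 3.14, 3.14, 3.14].

INTERFACE

Orientations are given as a unit quaternion [w, x, y, z].
In Python, from bench import * gives the robot as it stands. The module is installed in compiled form; this text tells all that it offers.
- The arm moves only by the shell command python3 -m handwheel 'ROWS' [FORCE]. ROWS is JSON, a list of rows, each a list of 7 numbers: the shift along the tool's x, y, z in m, then the turn, a rotation vector about the tool's x, y, z in rad, then the opening in per cent of the stroke, from 0 (shut) to 100 (fully open). In form: [[tx, ty, tz, rx, ry, rz, hand], ...]. A call has 1 to 8 rows; each row is the pose to reach, as a shift and turn from the pose commanded when the call began, along the tool's axes at that moment; what a row does not reach only later rows make up. A row lasts 1/12 s, in which the tool goes at most 41.7 mm and 7.16 degrees, less where a joint would pass 70% of its speed; a pose out of reach is approached as far as the arm can. A call with a gripper value outside its range is refused whole. The fingers move at their own pace and stop on an object; FORCE is the grip in N (left out, the last holds). Time passes only in rows, so rows that repeat a pose let the fingers close. It gives the time, the measured TCP pose, the force, the opening and the grip force at its end, in the units of the state.
- state(): the state, without advancing time (a new reading comes with each control period).
- camera(name): name is "scene" or "top" or "wrist"; returns a dict with "color" (400x640x3 uint8, blue, green, red), "K" (3x3 intrinsics, pixels), "dist" ([k1, k2, p1, p2, k3] as OpenCV has them; the pictures are not rectified), "xyz" and "attitude" of the camera in the world; the wrist camera has in their place "mount" (4x4, takes a point from camera to tool coordinates, whose origin is the TCP and whose axes are the flange's). Camera axes: x right, y down, z forward; pixel columns grow to the right and rows downward; lengths in m; the calibration is good to about 2 mm. A picture is of the moment at which its call begins: read the wrist's pose just before it. There is no depth.
- close_job(): hands the job in; it is judged then, once.
The state is a dict: "clock": time; "joint_positions": joint angles; "qd": joint speeds; "joint_efforts": joint torques, N m; "position": TCP position; "eef_rot": TCP orientation; "wrist_force": force on the tool from outside, world axes, zero at the start; "moment": the same for the moment, N m; "grip_width": finger opening in m; "finger_force": force on a finger pad.
Only numpy, scipy, OpenCV 4.12 (cv2) and the standard library are available. Lean on these libraries where they do the work, as an engineer would, in place of code of your own. Each camera call takes 0.05 s, during which the arm holds its last target. There are 200 camera calls.

TASK

Of the two white-lidded cases on the bench, one has its lid laid on but not fastened: the four sections of its rim still stand up. Go around that rim and press the sections down until every one snaps flat. Only press, and let everything stay where it stands: do not lift, tip or shove either case, and do not disturb the other things.

Things in the scene. Friction and masses are not known exactly. Their poses are not given: they have to be found in the camera images.
- case: the case to be shut: grey plastic box, 104 x 144 mm (its x and y), 38 mm high, loose on the bench, 0.75 kg, under a white lid 110 x 150 mm (x and y) whose flat top is 42 mm above the bench. Origin: centre of its underside; z up; at yaw 0 the long sides run along y
- lid_middle (a point): centre of that lid's top face, 42 mm above the bench. The lid's middle and its four corners (26 mm squares) are rigid; between the corners the rim has four hinged sections, one per side, 26 mm wide from hinge to outer edge, 4 mm thick, with a 14 mm deep lip. Hinges lie at the top face, parallel to the sides, 29 mm (long sides) and 49 mm (short sides) from this point
- press_near (a point): where to press the section on the case's -x side: on its top face, middle of its 98 mm length, 18 mm out from its hinge, 8 mm in from the lid's edge. Moves with the section: about 50 mm above the bench while it stands up, 42 mm when shut; shut, it lies at x = -47 mm, y = 0 of the case
- press_far (a point): the same on the +x side (98 mm long section); shut, it lies at x = +47 mm, y = 0 of the case
- press_left (a point): the same on the +y side (58 mm long section); shut, it lies at x = 0, y = +67 mm of the case
- press_right (a point): the same on the -y side (58 mm long section); shut, it lies at x = 0, y = -67 mm of the case
- rim_near (a joint): angle of the section on the -x side, rad: 0 standing up (outer edge 11 mm above the lid's top), 0.45 shut, level with the lid's top. It springs back up unless pressed past about 0.27, beyond which it snaps shut by itself and stays. To start it takes about 7 N at the outer edge, 10 N at the press point, then less and less
- rim_far (a joint): the same for the section on the +x side
- rim_left (a joint): the same for the section on the +y side
- rim_right (a joint): the same for the section on the -y side
- shut_case: the second case, same make and size, its lid already shut all round (all flat, top 42 mm high): leave it. Origin: centre of its underside
- jar_mid (a point): small glass jar with white cap, 34 mm across, 42 mm high, stands near the case to be shut: leave it. Point half-way up
- dropper_mid (a point): white dropper bottle, 38 mm across, 85 mm high, stands near the case to be shut: leave it. Point half-way up
- model: horseshoe-shaped stone dental model, about 45 mm x 65 mm x 25 mm high: leave it. Origin: underside
- bowl: small glass bowl, 76 mm across, 45 mm high: leave it. Origin: centre of its underside
- brush: brush lying on the bench, 170 mm long along its x: leave it. Origin: underside
- spatula: spatula lying on the bench, 170 mm long along its x: leave it. Origin: underside
Mind the look-alikes: they are no part of the job. What is shaped like the case but blue or green is not meant.

How it is judged:
At the end, for the whole second after the job is handed in: all four rim sections shut (each past 0.40 of 0.45 rad), the case at rest, flat on the bench and within 30 mm of where it stood, the other case within 20 mm of where it stood (value of joint each of rim_near, rim_far, rim_left, rim_right above 0.4 rad and distance of case from where it was at the start of the episode below 0.03 m and height (world z) of case below 0.005 m and angle between case's own z axis and vertical below 0.05 rad and linear speed of case below 0.02 m/s and distance of shut_case from where it was at the start of the episode below 0.02 m); the robot touches nothing.
It fails at once if the case is lifted, tipped or shoved away (more than 12 mm up, 0.2 rad, 50 mm) (height (world z) of case above 0.012 m or angle between case's own z axis and vertical above 0.2 rad or distance of case from where it was at the start of the episode above 0.05 m).
It fails at once if the shut case is lifted, tipped or moved (more than 12 mm up, 0.2 rad, 20 mm) (height (world z) of shut_case above 0.012 m or angle between shut_case's own z axis and vertical above 0.2 rad or distance of shut_case from where it was at the start of the episode above 0.02 m).
It fails at once if the jar, bottle, model, bowl, brush or spatula is moved by more than 25 mm (distance of any of jar_mid, dropper_mid, model, bowl, brush, spatula from where it was at the start of the episode above 0.025 m).
It fails at once if the jar or the bottle is tipped over (angle between any of jar_mid, dropper_mid's own z axis and vertical above 0.5 rad).
It also fails if it takes over 45 s, if anything falls off the work surface, if the arm or the gripper's body presses on something with over 40 N, if the wrist force passes 120 N, or if a joint passes its speed limit or range.

## Working session

There is one attempt and no reset: what is moved stays moved. The work goes in short steps, Python scripts to look and compute and a shell command to move; the robot and the scene stay as the last step left them, time stands still between calls to the robot, and variables do not carry over. Pictures are saved under pics/ and viewed, at most 10 in all, crops included, and the job is handed in when it is done.

```bash
mkdir -p pics
python3 - <<'E'
from bench import *
import cv2
s=state(); print({k:s[k] for k in('clock','position','eef_rot','wrist_force','grip_width')})
for n in('top','scene'):
    c=camera(n); cv2.imwrite(f'pics/{n}1.png',c['color']); print(n,c['K'],c['dist'],c['xyz'],c['attitude'])
E
```

```text
{'clock': 0.0, 'position': array([0.12190053, 0.53580552, 0.23011304]), 'eef_rot': array([-2.34449431e-04,  1.11671748e-01,  9.93744495e-01, -1.11563905e-03]), 'wrist_force': array([ 0.52069591,  0.46376444, -0.28694007]), 'grip_width': 0.08512372218877878}
top [[476.84590009   0.         320.15313668]
 [  0.         476.84590009 203.32398863]
 [  0.           0.           1.        ]] [-0.14197753  0.          0.          0.          0.        ] [ 0.27931529 -0.0853446   1.38549309] [-0.0634598   0.70789548 -0.70093872  0.0595126 ]
scene [[389.91605342   0.         322.77967931]
 [  0.         389.91605342 200.09885921]
 [  0.           0.           1.        ]] [0.03359146 0.         0.         0.         0.        ] [1.31007045 0.43535983 0.68719009] [-0.22293914  0.41905685  0.77509555 -0.41703284]
```

View pics/top1.png

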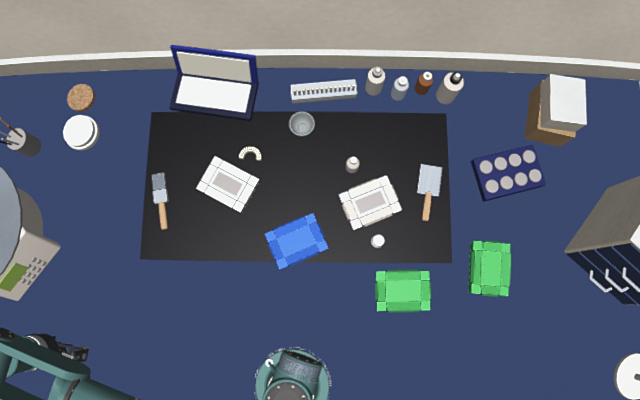

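View pics/scene1.png

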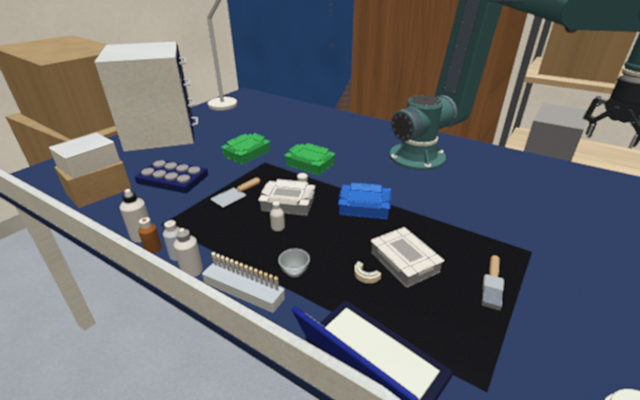

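The top view shows the shut case at (228,184) and the open one, with raised rim, at (370,202). The jar is at (378,241) and the dropper bottle at (352,163). Next I'll measure the open lid.

```bash
cat > h.py <<'E'
from bench import *
import cv2, numpy as np
from scipy.spatial.transform import Rotation as R
def rot(q): return R.from_quat(np.r_[q[1:],q[0]])
def campose(c,s=None):
    if 'mount' in c:
        M=np.array(c['mount']); r=rot(s['eef_rot']).as_matrix()
        return r@M[:3,3]+s['position'], r@M[:3,:3]
    return np.array(c['xyz']), rot(c['attitude']).as_matrix()
def onplane(c,uv,z,s=None):
    o,r=campose(c,s)
    n=cv2.undistortPoints(np.float64(uv).reshape(-1,1,2),c['K'],c['dist']).reshape(-1,2)
    d=np.c_[n,np.ones(len(n))]@r.T
    return o+d*((z-o[2])/d[:,2])[:,None]
E
python3 - <<'E'
from h import *
c=camera('top'); im=c['color']
print('base',onplane(c,[[293,385]],0.))
def blob(m,box):
    x0,y0,x1,y1=box; k=np.zeros_like(m); k[y0:y1,x0:x1]=m[y0:y1,x0:x1]
    cs,_=cv2.findContours(k,cv2.RETR_EXTERNAL,cv2.CHAIN_APPROX_NONE); return max(cs,key=cv2.contourArea)
hsv=cv2.cvtColor(im,cv2.COLOR_BGR2HSV)
w=((hsv[...,2]>110)&(hsv[...,1]<60)).astype(np.uint8)*255
for nm,box,z in(('open',(330,173,410,232),.045),('shut',(190,150,265,215),.042),('jar',(366,230,392,252),.042),('drop',(342,152,362,173),.05)):
    P=onplane(c,blob(w,box)[:,0],z)[:,:2]
    print(nm,cv2.minAreaRect(np.float32(P*1000)))
# label
g=((hsv[...,2]>110)&(hsv[...,2]<215)&(hsv[...,1]<60)).astype(np.uint8)*255
cv2.imwrite('pics/crop1.png',cv2.resize(im[145:260,325:415],None,fx=6,fy=5.2*6/5.2*5/6,interpolation=cv2.INTER_NEAREST))
E
```

```text
base [[ 0.0013904  -0.00500164  0.        ]]
open ((520.3548583984375, -218.63003540039062), (117.47206115722656, 158.0522918701172), 22.272245407104492)
shut ((571.66015625, 194.37265014648438), (153.6932373046875, 112.83116912841797), 62.54789352416992)
jar ((410.4013671875, -238.48924255371094), (33.870445251464844, 38.434837341308594), 44.890174865722656)
drop ((632.1558837890625, -166.98255920410156), (37.425724029541016, 42.113304138183594), 34.97956466674805)
```

View pics/crop1.png

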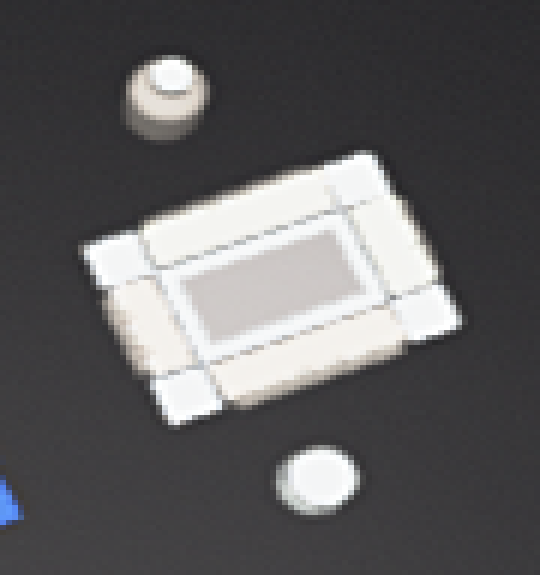

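```bash
cat >> h.py <<'E'
def shift(s,t): return rot(s['eef_rot']).inv().apply(np.array(t)-s['position'])
E
python3 - <<'E'
from h import *
c=camera('top')
pts=np.array([[275,285],[83,245],[375,152],[462,322],[175,425]])/[6,5]+[325,145]
P=onplane(c,pts,.042); print(P.round(4),P[1:].mean(0))
s=state(); print(rot(s['eef_rot']).as_matrix().round(3)); print(shift(s,[.515,-.218,.25]))
E
```

```text
[[ 0.5208 -0.2218  0.042 ]
 [ 0.5433 -0.1299  0.042 ]
 [ 0.5996 -0.2709  0.042 ]
 [ 0.5002 -0.3112  0.042 ]
 [ 0.4397 -0.1738  0.042 ]] [ 0.52070618 -0.22146857  0.042     ]
[[-0.975  0.222 -0.   ]
 [ 0.222  0.975 -0.001]
 [ 0.    -0.001 -1.   ]]
[-0.55053566 -0.64801908 -0.01859258]
```

```bash
python3 -m handwheel '[[-0.2,-0.235,-0.02,0,0,0,0],[-0.2,-0.235,-0.02,0,0,0,0],[-0.2,-0.235,-0.02,0,0,0,0],[-0.2,-0.235,-0.02,0,0,0,0],[-0.2,-0.235,-0.02,0,0,0,0],[-0.2,-0.235,-0.02,0,0,0,0],[-0.2,-0.235,-0.02,0,0,0,0],[-0.2,-0.235,-0.02,0,0,0,0]]'
python3 -m handwheel '[[-0.2,-0.235,0,0,0,0,0],[-0.2,-0.235,0,0,0,0,0],[-0.2,-0.235,0,0,0,0,0],[-0.2,-0.235,0,0,0,0,0],[-0.2,-0.235,0,0,0,0,0],[-0.2,-0.235,0,0,0,0,0],[-0.2,-0.235,0,0,0,0,0],[-0.2,-0.235,0,0,0,0,0]]'
python3 -m handwheel '[[-0.15,-0.178,0,0,0,0.12,0],[-0.15,-0.178,0,0,0,0.24,0],[-0.15,-0.178,0,0,0,0.36,0],[-0.15,-0.178,0,0,0,0.48,0],[-0.15,-0.178,0,0,0,0.6,0],[-0.15,-0.178,0,0,0,0.72,0],[-0.15,-0.178,0,0,0,0.84,0],[-0.15,-0.178,0,0,0,0.96,0]]'
python3 - <<'E'
from h import *
s=state(); c=camera('wrist'); cv2.imwrite('pics/w1.png',c['color'])
np.savez('w1.npz',p=s['position'],q=s['eef_rot']); print(s['clock'],s['position'],s['joint_positions'],s['wrist_force'],s['grip_width'])
E
```

```text
clock: 0.87
position: [0.2662, 0.2593, 0.2518]
eef_rot: [0.001, 0.114, 0.994, -0.0]
wrist_force: [0.1, 1.4, 1.1]
grip_width: -0.0001
finger_force: 0.0
clock: 1.53
position: [0.409, -0.015, 0.2508]
eef_rot: [0.0, 0.114, 0.993, -0.001]
wrist_force: [-1.1, 0.4, -0.6]
grip_width: 0.0002
finger_force: 0.0
clock: 2.2
position: [0.5147, -0.2194, 0.2498]
eef_rot: [-0.001, 0.561, 0.827, -0.0]
wrist_force: [0.2, 0.6, -0.6]
grip_width: -0.0002
finger_force: 0.0
2.2 [ 0.51470834 -0.21937984  0.2497985 ] [-5.04292314e-01  1.07549024e-01  1.31232089e+00  9.40217190e-05
  1.72424150e+00 -8.82756968e-01] [ 0.17581408  0.57018517 -0.62222297] -0.00018065736559457707
```

View pics/w1.png

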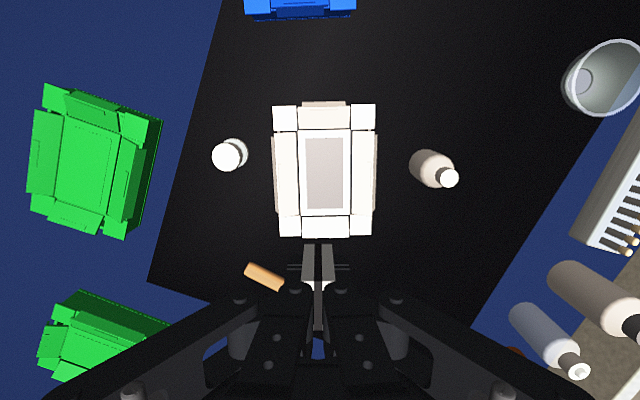

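The wrist view shows the lid square to the image. Its outer corners are at about (274,106), (376,104), (373,234) and (274,238), with the jar at (229,155) and the bottle at (433,170). All four sections are still raised.

Run:
```python
from h import *
d=np.load('w1.npz'); s={'position':d['p'],'eef_rot':d['q']}
c=camera('wrist')
P=onplane(c,[[273,106],[376,104],[374,234],[274,238]],.042,s); m=P.mean(0); print(P.round(4),m)
e=P[1]-P[0]+P[2]-P[3]; yaw=np.arctan2(e[1],e[0]); print(np.degrees(yaw),np.linalg.norm(np.diff(P,axis=0),axis=1))
m=(m+[.5207,-.2216,.042])/2; yaw=(yaw+np.radians(21.9))/2
s=state(); cx=np.array([np.cos(yaw),np.sin(yaw),0]); cy=np.array([-cx[1],cx[0],0])
M=rot(s['eef_rot']).as_matrix(); print('toolaxes in case',(M.T@cx).round(3),(M.T@cy).round(3),m,np.degrees(yaw))
for n,o in(('near',-47*cx),('far',47*cx),('left',67*cy),('right',-67*cy)):
    t=m+o/1000; t[2]=.065; print(n,t.round(4),shift(s,t).round(4))
```

```text
[[ 0.4439 -0.1691  0.042 ]
 [ 0.5447 -0.1267  0.042 ]
 [ 0.6051 -0.2629  0.042 ]
 [ 0.4956 -0.3122  0.042 ]] [ 0.52232083 -0.21773411  0.042     ]
23.577384806523852 [0.10936333 0.14892509 0.12012806]
toolaxes in case [ 0.011  1.    -0.001] [ 1.    -0.011  0.001] [ 0.52151041 -0.21966706  0.042     ] 22.73869240326193
near [ 0.4782 -0.2378  0.065 ] [-0.0048 -0.0409  0.1856]
far [ 0.5649 -0.2015  0.065 ] [-0.0038  0.0531  0.1855]
left [ 0.4956 -0.1579  0.065 ] [0.0627 0.0054 0.1856]
right [ 0.5474 -0.2815  0.065 ] [-0.0713  0.0068  0.1855]
```

```bash
python3 -m handwheel '[[-0.005,-0.041,0.04,0,0,0,0],[-0.005,-0.041,0.08,0,0,0,0],[-0.005,-0.041,0.12,0,0,0,0],[-0.005,-0.041,0.155,0,0,0,0],[-0.005,-0.041,0.175,0,0,0,0],[-0.005,-0.041,0.186,0,0,0,0],[-0.005,-0.041,0.186,0,0,0,0],[-0.005,-0.041,0.186,0,0,0,0]]'
python3 -m handwheel '[[0,0,0.006,0,0,0,0],[0,0,0.01,0,0,0,0],[0,0,0.012,0,0,0,0],[0,0,0.014,0,0,0,0],[0,0,0.016,0,0,0,0]]'
```

```text
clock: 2.97
position: [0.4791, -0.2378, 0.0663]
eef_rot: [0.001, 0.557, 0.83, 0.0]
wrist_force: [-0.2, -0.0, 1.3]
grip_width: -0.0002
finger_force: 0.0
clock: 3.38
position: [0.4785, -0.2383, 0.0504]
eef_rot: [0.0, 0.558, 0.83, -0.001]
wrist_force: [-3.8, -0.5, 8.1]
grip_width: 0.0
finger_force: 4.3
```

```bash
python3 -m handwheel '[[0,0,0.002,0,0,0,0],[0,0,0.004,0,0,0,0],[0,0,0.006,0,0,0,0],[0,0,0.007,0,0,0,0],[0,0,0.007,0,0,0,0]]'
python3 - <<'E'
from h import *
s=state();print(s['position'],s['wrist_force'])
E
```

```text
clock: 3.8
position: [0.4786, -0.2376, 0.042]
eef_rot: [-0.0, 0.558, 0.83, 0.0]
wrist_force: [-0.2, -0.3, 1.2]
grip_width: -0.0002
finger_force: 0.5
[ 0.47856875 -0.23757755  0.04204489] [-0.19521647 -0.3106435   1.18511632]
```

```bash
python3 -m handwheel '[[0,0,-0.022,0,0,0,0],[0,0.03,-0.024,0,0,0,0],[0,0.06,-0.024,0,0,0,0],[0.001,0.09,-0.024,0,0,0,0],[0.001,0.094,-0.02,0,0,0,0],[0.001,0.094,-0.015,0,0,0,0],[0.001,0.094,-0.01,0,0,0,0],[0.001,0.094,-0.008,0,0,0,0]]'
python3 -m handwheel '[[0,0,0.002,0,0,0,0],[0,0,0.004,0,0,0,0],[0,0,0.006,0,0,0,0],[0,0,0.008,0,0,0,0],[0,0,0.008,0,0,0,0]]'
python3 -m handwheel '[[0,0,-0.02,0,0,0,0],[0.03,-0.02,-0.022,0,0,0,0],[0.06,-0.047,-0.022,0,0,0,0],[0.067,-0.047,-0.022,0,0,0,0],[0.067,-0.047,-0.018,0,0,0,0],[0.067,-0.047,-0.013,0,0,0,0],[0.067,-0.047,-0.01,0,0,0,0],[0.067,-0.047,-0.008,0,0,0,0]]'
python3 -m handwheel '[[0,0,0.002,0,0,0,0],[0,0,0.004,0,0,0,0],[0,0,0.006,0,0,0,0],[0,0,0.008,0,0,0,0],[0,0,0.008,0,0,0,0]]'
```

```text
clock: 4.47
position: [0.5642, -0.2014, 0.0493]
eef_rot: [-0.001, 0.558, 0.83, -0.0]
wrist_force: [0.5, 0.8, 0.6]
grip_width: 0.0002
finger_force: 0.7
clock: 4.88
position: [0.5645, -0.2018, 0.0421]
eef_rot: [-0.0, 0.558, 0.83, -0.0]
wrist_force: [-0.3, -0.6, 2.1]
grip_width: -0.0
finger_force: 1.2
clock: 5.55
position: [0.4972, -0.1577, 0.0503]
eef_rot: [0.0, 0.558, 0.83, 0.0]
wrist_force: [-1.4, 0.5, 5.5]
grip_width: -0.0001
finger_force: 2.3
clock: 5.97
position: [0.4969, -0.1574, 0.0421]
eef_rot: [0.0, 0.558, 0.83, 0.0]
wrist_force: [-0.2, 0.3, -0.3]
grip_width: 0.0001
finger_force: 0.0
```

```bash
python3 -m handwheel '[[0,0,-0.022,0,0,0,0],[-0.035,0,-0.024,0,0,0,0],[-0.07,0,-0.024,0,0,0,0],[-0.105,0,-0.024,0,0,0,0],[-0.134,0,-0.022,0,0,0,0],[-0.134,0,-0.016,0,0,0,0],[-0.134,0,-0.01,0,0,0,0],[-0.134,0,-0.008,0,0,0,0]]'
python3 -m handwheel '[[0,0,0.002,0,0,0,0],[0,0,0.004,0,0,0,0],[0,0,0.006,0,0,0,0],[0,0,0.008,0,0,0,0],[0,0,0.008,0,0,0,0]]'
python3 -m handwheel '[[0,0,-0.03,0,0,0,0],[0.03,0,-0.07,0,0,0,0],[0.06,0,-0.11,0,0,0,0],[0.08,0,-0.15,0,0,0,0],[0.08,0,-0.18,0,0,0,0],[0.08,0,-0.18,0,0,0,0],[0.08,0,-0.18,0,0,0,0]]'
python3 - <<'E'
from h import *
c=camera('wrist')['color']; c2=camera('scene')['color']
a=cv2.resize(c[70:270,190:480],(580,400)); b=cv2.resize(c2[155:230,230:340],(580,396))[:190*2]
cv2.imwrite('pics/w2.png',a); cv2.imwrite('pics/s2.png',b)
E
```

```text
clock: 6.63
position: [0.5467, -0.2815, 0.0493]
eef_rot: [-0.0, 0.558, 0.83, -0.0]
wrist_force: [1.0, 0.2, 0.6]
grip_width: -0.0001
finger_force: 0.3
clock: 7.05
position: [0.5466, -0.2798, 0.0421]
eef_rot: [-0.001, 0.558, 0.83, 0.001]
wrist_force: [-0.5, 1.1, -0.1]
grip_width: 0.0005
finger_force: 0.0
clock: 7.63
position: [0.5182, -0.2064, 0.2269]
eef_rot: [0.004, 0.557, 0.83, 0.001]
wrist_force: [0.4, -0.1, -0.2]
grip_width: -0.0002
finger_force: 0.0
```

View pics/w2.png

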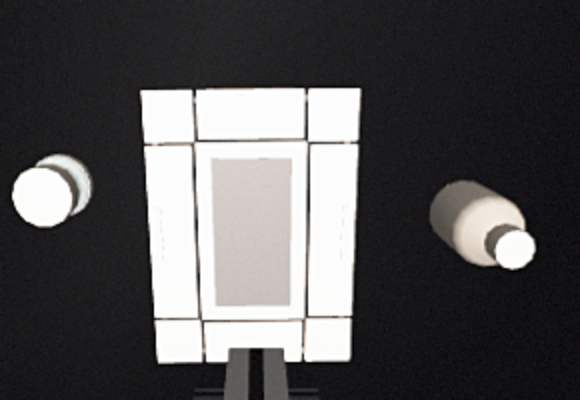

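View pics/s2.png

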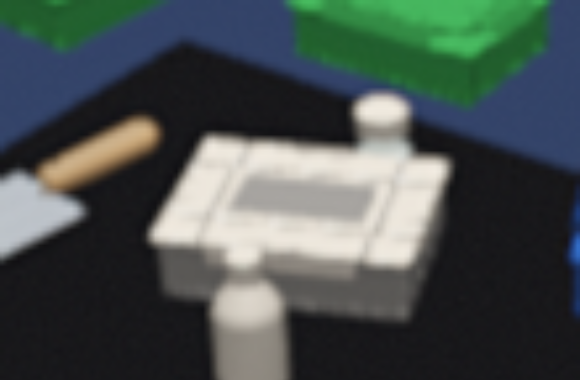

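The wrist view shows all four sections flush with the corner squares, with no shading or bulge. The jar and bottle are where they were, and the scene view also shows a flat rim.

```bash
python3 -c "
from bench import *
print(close_job())"
```

```text
the job is handed in; nothing more can be done
None
```

I pressed all four rim sections of the open case down, both check pictures show them flat with nothing disturbed, and I handed the job in after about 8 s of robot time; no verdict came back.

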